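Feed the loose sweets into the latched sweet feeder with the push stick

TASK

Turn the feeder's cam latch knob a quarter turn to release the clear guard panel, slide the panel fully open, lay every loose sweet in the open channel, and push them with the push stick until all are well inside the tunnel, some 3 cm past its mouth. Then lay the stick back in its low steel tray, slide the panel fully shut and turn the knob back to lock it. Leave the other things on the worktop where they are.

Things in the scene. Friction and masses are not known exactly. Their poses are not given: they have to be found in the camera images.
- feeder: Fixed sweet feeder, 335 x 148 mm, 76 mm high. Origin on the worktop under the tunnel mouth; z up, x = feed direction, y to its left. Open-topped loading bay x -170..0 mm, its end at -170 open so that the stick can enter; tunnel x 0..165, end stop at 159. The channel runs along x at y 0, 42 mm wide, floor at z 20. Aluminium side rails: inner faces y +-66, outer +-74, tops z 76.
- mouth (a point): Middle of the tunnel mouth on the channel floor (feeder x 0, y 0, z 20 mm); axes as the feeder's. In the bay the channel lies between flat white guides, tops at z 30 (10 mm above the channel floor), that reach out to the side rails. The tunnel is 42 mm wide and 42 mm high inside; its clear roof has its top at z 67.
- panel (a joint): Clear sliding guard panel, m along feeder +x: 0 = shut (covers the bay), 0.15 = fully open (back over the tunnel, bay uncovered from x -170 to -20 mm). Plate z 70..75 mm; the front bar (top z 84, feeder x 66..78 when shut) ends in an ear at y 100 that the latch hooks. Stays where it is left; about 2 N moves it. A locked latch holds it shut.
- panel_handle (a point): Centre of the grip bar of the panel's black bridge handle; travels with the panel (feeder x -40 mm shut, +110 open; y 0, z 105). Bar 60 mm long along feeder y, 10 mm thick in x, 10 mm high (top z 110), 25 mm clear above the panel on two legs at its ends. Grip it from above, fingers closing along feeder x.
- latch (a joint): Quarter-turn cam latch, rad: 0 = locked (steel arm points along feeder +x, its hooked end in front of the panel's ear), 1.571 = released (arm points along feeder +y, away from the panel). Turns counterclockwise from above to release. Stays where it is left; about 0.04 N m turns it. Arm 64 mm long, z 78..91 mm. Locks only if the panel is shut within 4 mm.
- latch_wing (a point): Middle of the black wing of the latch knob, on its vertical axis (feeder x 27, y 92, z 105 mm). Wing 38 mm long, 12 mm thick, z 91..119, in line with the arm: along feeder x when locked, along feeder y when released. Below it a hub of 26 mm diameter. The point turns with the knob, its x axis along the wing.
- push_stick: Push stick: loose plain wooden square bar 160 x 20 x 20 mm with dark end bands, 50 g. Origin: centre of its underside (as built); x along its length. Any side may lie downward. Starts lying in the stick tray.
- stick_tray: Fixed low open steel tray, 210 x 90 mm, 11 mm high, walls and floor 3 mm; x along its length; origin on the worktop under its centre.
- tray_floor (a point): Centre of the stick tray's inner floor, 3 mm above the worktop; axes as the tray's.
- sweet_0: Loose wrapped sweet, a block about 30 x 37 x 25 mm, 24 g; origin: centre of its underside as built, x along its 30 mm and y along its 37 mm side. It may be absent. It starts on the worktop at the robot's right; beyond it (+x) a 10 mm thick cord and the worktop's 70 mm high edge curb may be near. It fits through the channel and tunnel lying on any side.
- sweet_1: Loose wrapped sweet, a block about 30 x 37 x 25 mm, 24 g; origin: centre of its underside as built, x along its 30 mm and y along its 37 mm side. It may be absent. It starts on the worktop at the robot's right; beyond it (+x) a 10 mm thick cord and the worktop's 70 mm high edge curb may be near. It fits through the channel and tunnel lying on any side.
- sweet_2: Loose wrapped sweet, a block about 30 x 37 x 25 mm, 24 g; origin: centre of its underside as built, x along its 30 mm and y along its 37 mm side. It may be absent. It starts on the worktop at the robot's right; beyond it (+x) a 10 mm thick cord and the worktop's 70 mm high edge curb may be near. It fits through the channel and tunnel lying on any side.
- stand_corner (a point): A fixed point: the corner nearest the feeder of the room's tray stand, which stands between robot and feeder and has two pale sloping trays; one, about 200 x 150 mm, is round (0.38, 0.01), the other round (0.25, 0.28); their highest edges are near z 0.32 m. Do not strike it: pass above it with the tool tips over z 0.36, or round it.
- colour_jar: Small dark jar, 42 mm across, 52 mm high, a bystander; origin under its centre. Leave it alone.
- date_stamp: Wooden stamp, 31 x 52 x 81 mm, a bystander; origin under its centre. Leave it alone.
There are look-alikes about, which are no part of the job. Leave any red look-alike of the sweet_2 alone.

How it is judged (in metres and radians):
On the way, in this order (a step that is already met when the one before it is completed fails the run):
1. the latch knob is turned a quarter turn, releasing the panel, which is still shut (value of joint latch above 1.35 rad and value of joint panel below 0.012 m), for 0.1 s.
2. the guard panel is slid fully open (value of joint panel above 0.135 m), for 0.2 s.
3. the push stick pushes a sweet through the tunnel mouth (((contact force between push_stick and sweet_0 above 0.02 N and x of sweet_0 in the frame of mouth above -0.02 m) or (contact force between push_stick and sweet_1 above 0.02 N and x of sweet_1 in the frame of mouth above -0.02 m) or (contact force between push_stick and sweet_2 above 0.02 N and x of sweet_2 in the frame of mouth above -0.02 m))).
4. all sweets are well inside the tunnel (x of sweet_0 in the frame of mouth between 0.022 and 0.162 m and y of sweet_0 in the frame of mouth between -0.024 and 0.024 m and z of sweet_0 in the frame of mouth between -0.005 and 0.042 m and x of sweet_1 in the frame of mouth between 0.022 and 0.162 m and y of sweet_1 in the frame of mouth between -0.024 and 0.024 m and z of sweet_1 in the frame of mouth between -0.005 and 0.042 m and x of sweet_2 in the frame of mouth between 0.022 and 0.162 m and y of sweet_2 in the frame of mouth between -0.024 and 0.024 m and z of sweet_2 in the frame of mouth between -0.005 and 0.042 m), for 0.2 s.
5. the stick lies in its tray and the panel is shut, not yet locked (x of push_stick in the frame of tray_floor between -0.06 and 0.06 m and y of push_stick in the frame of tray_floor between -0.045 and 0.045 m and z of push_stick in the frame of tray_floor between -0.005 and 0.026 m and angle between push_stick's own x axis and vertical between 1.4 and 1.74 rad and value of joint panel below 0.008 m and value of joint latch above 0.5 rad), for 0.2 s.
At the end, for the whole second after the job is handed in: Every sweet present is in the tunnel, its origin at least 22 mm past the mouth; the stick is at rest on its tray's floor (centre within 60 mm lengthways, 45 mm sideways); the panel is shut within 8 mm; the latch is within 0.22 rad of locked (all of step 4 and x of push_stick in the frame of tray_floor between -0.06 and 0.06 m and y of push_stick in the frame of tray_floor between -0.045 and 0.045 m and z of push_stick in the frame of tray_floor between -0.005 and 0.026 m and angle between push_stick's own x axis and vertical between 1.4 and 1.74 rad and value of joint panel below 0.008 m and value of joint latch below 0.22 rad and linear speed of each of push_stick, sweet_0, sweet_1, sweet_2 below 0.02 m/s); the robot touches nothing.
It fails at once if a bystander (small jar, stamp) is moved more than 30 mm or tipped (distance of any of colour_jar, date_stamp from where it was at the start of the episode above 0.03 m or angle between any of colour_jar, date_stamp's own z axis and vertical above 0.5 rad).
Of sweet_0, sweet_1, sweet_2 only 2 to 3 are there at a start; the rules pass over those that are not, and their reading is None.
At some moment in a run one of sweet_0, sweet_1, sweet_2 may be knocked a few centimetres aside while the robot is not near it.
Once in a run the grip may slacken for a moment while it holds something.
It also fails if it takes over 210 s, if anything falls off the work surface, if the arm or the gripper's body presses on something with over 40 N, if the wrist force passes 120 N, or if a joint passes its speed limit or range.

ROBOT

A 6-joint arm with a two-finger parallel gripper is mounted at the origin on the work surface; the furniture and walls round the work are solid. World frame = base frame: x ahead of the robot, y to its left, z up, the work surface at z = 0. Lengths are in mm, angles in rad, forces in N, time in s.
With the tool pointing down it reaches from about 350 to 775 mm from the base axis. Payload 7.3 kg.
Tool frame: the origin (TCP) lies between the finger pads, 19 mm behind the fingertips; this is the grasp point; z points along the fingers, y is the direction in which the jaws open and shut (so a half turn about z gives the same grasp; the last joint's range is limited). The gripper opens to 92 mm and grips with 3 to 60 N. Pads are 19 mm wide; open, the fingers measure 130 mm over their backs; the gripper's body (75 mm by 190 mm) begins 47 mm behind the grasp point.
Start: joints at [-1.423, 0.342, 1.524, -0, 1.275, -0.146], TCP at [152.058, -502.515, 245.541] pointing down, gripper open.
Joint ranges: [-2.53, 2.53], [-0.77, 2.02], [0.04, 2.7], [-1, 4.14], [0.28, 2.66], [-3.11, 3.11]. Speed limits (rad/s): [2.57, 2.57, 3.14, 3.14, 3.14, 3.14].

INTERFACE

Orientations are given as [roll, pitch, yaw] about the fixed x, y, z axes, in that order (R = Rz(yaw) Ry(pitch) Rx(roll)).
In Python, from plant import sensors, imaging, ticket gives the robot as it stands. The module is installed in compiled form; this text tells all that it offers.
- The arm moves only by the tool arm_command, never from a script. Its argument "increments" is one flat list of numbers, 5 for each row, row after row: the closure, from 0 (fully open) to 1 (shut), then the shift along the tool's x, y, z in mm, then the turn about the tool's z in degrees. In form: [hand, dx, dy, dz, spin, hand, dx, dy, dz, spin, ...]. A call has 1 to 20 rows; each row is the pose to reach, as a shift and turn from the pose commanded when the call began, along the tool's axes at that moment; what a row does not reach only later rows make up. A row lasts 1/8 s, in which the tool goes at most 62.5 mm and 10.7 degrees, less where a joint would pass 70% of its speed; a pose out of reach is approached as far as the arm can. A call with a gripper value outside its range is refused whole. The fingers move at their own pace and stop on an object; the grip force is fixed at half the most. Time passes only in rows, so rows that repeat a pose let the fingers close. It gives the time, the measured TCP pose, the force and the opening at its end, in the units of the state.
- sensors.get_obs(): the state, without advancing time (a new reading comes with each control period).
- imaging.capture(name): name is "side" or "top" or "wrist"; returns the picture (480x640x3 uint8, blue, green, red); there is no depth.
- imaging.calibration(name): a dict with "fx", "fy", "cx", "cy" (pixels), "world_to_cam" (4x4, takes a point from world to camera coordinates); the wrist camera has in their place "hand_eye" (4x4, takes a point from camera to tool coordinates, whose origin is the TCP and whose axes are the flange's). Camera axes: x right, y down, z forward; pixel columns grow to the right and rows downward; lengths in mm; the calibration is good to about 2 mm. A picture is of the moment at which its call begins: read the wrist's pose just before it. calibration takes no time and is no camera call.
- ticket.close_job(): hands the job in, once; it reports no verdict.
The state is a dict: "time": time; "joint_positions": joint angles; "dq": joint speeds; "tau": joint torques, N m; "tool_pos": TCP position; "tcp_rot": TCP orientation; "contact_force": force on the tool from outside, world axes, zero at the start; "moment": the same for the moment, N m; "grip_width": finger opening in mm.
Only numpy, scipy, OpenCV 4.12 (cv2) and the standard library are available. Lean on these libraries where they do the work, as an engineer would, in place of code of your own. Each camera call takes 0.05 s, during which the arm holds its last target. There are 200 camera calls.

## Working session

There is one attempt and no reset: what is moved stays moved. The work goes in short steps, Python scripts to look and compute and a tool call to move; the robot and the scene stay as the last step left them, time stands still between calls to the robot, and variables do not carry over. Pictures are saved under pics/ and viewed, about 12 in all and at most 16, crops included, and the job is handed in when it is done.

Besides the shell and the picture viewer there is one more tool, called after "Request:" as name(argument=value, ...) on one line, values as JSON. arm_command: Moves the arm, as the interface text tells. Its arguments: {"type":"object","properties":{"increments":{"type":"array","items":{"type":"number"}}},"required":["increments"]}

```bash
mkdir -p pics
python3 - <<'E'
from plant import sensors, imaging
import cv2
o=sensors.get_obs();print(o)
for n in("side","top","wrist"):
    cv2.imwrite(f"pics/{n}0.png",imaging.capture(n))
    c=imaging.calibration(n);print(n,c)
E
```

```text
{'time': 0.0, 'joint_positions': array([-1.42299778e+00,  3.42709093e-01,  1.52503356e+00,  6.86298667e-06,
        1.27537427e+00, -1.46035441e-01]), 'dq': array([-0.00053438,  0.000786  ,  0.00060803,  0.00181232,  0.0015612 ,
       -0.00087669]), 'tau': array([ 5.61912857e-04, -4.31234622e+01, -2.44219977e+01,  7.16162869e-02,
        5.58993733e-02, -1.32793780e-04]), 'tool_pos': array([ 152.00158307, -502.11817713,  244.8462332 ]), 'tcp_rot': array([-3.14008556e+00, -2.28299924e-04,  2.93831815e-01]), 'contact_force': array([0.45016326, 0.40735925, 0.67745365]), 'moment': array([ 0.00780157, -0.07211203,  0.00510928]), 'grip_width': 91.97317343379463}
side {'fx': 476.7591972527902, 'fy': 476.7591972527902, 'cx': 316.0171014640049, 'cy': 240.99940728814124, 'world_to_cam': array([[ 9.99421027e-01,  3.39795391e-02,  1.73262941e-03,
        -4.77880098e+02],
       [ 2.00331122e-02, -5.46533622e-01, -8.37197512e-01,
         1.51939741e+02],
       [-2.75006454e-02,  8.36747507e-01, -5.46897909e-01,
         1.40134548e+03],
       [ 0.00000000e+00,  0.00000000e+00,  0.00000000e+0
[... 261 characters left out ...]
01,  2.98620693e-02, -1.39440735e-01,
         5.04839834e+02],
       [ 1.40258881e-01,  2.73135715e-02, -9.89738054e-01,
         1.36099835e+03],
       [ 0.00000000e+00,  0.00000000e+00,  0.00000000e+00,
         1.00000000e+00]])}
wrist {'fx': 370.31971834693786, 'fy': 370.31971834693786, 'cx': 316.82635378450783, 'cy': 246.17282346131535, 'hand_eye': array([[-1.36748006e-03, -9.65397999e-01, -2.60777365e-01,
         7.03611509e+01],
       [ 9.99998776e-01, -1.51853303e-03,  3.77756545e-04,
        -1.37596264e-01],
       [-7.60684454e-04, -2.60776529e-01,  9.65398893e-01,
        -1.39000494e+02],
       [ 0.00000000e+00,  0.00000000e+00,  0.00000000e+00,
         1.00000000e+00]])}
```

View pics/top0.png

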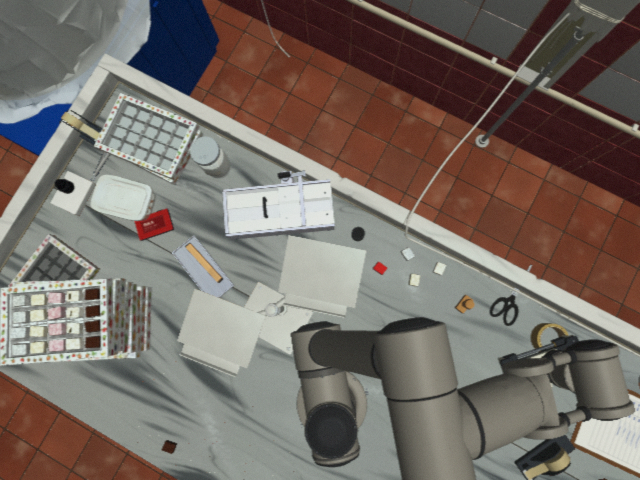

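View pics/side0.png

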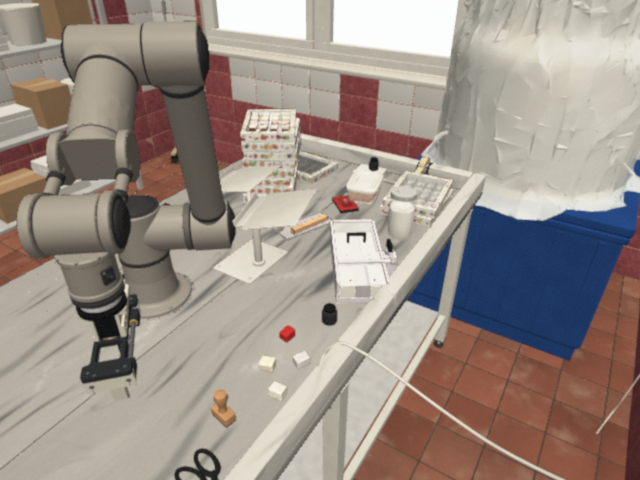

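View pics/wrist0.png

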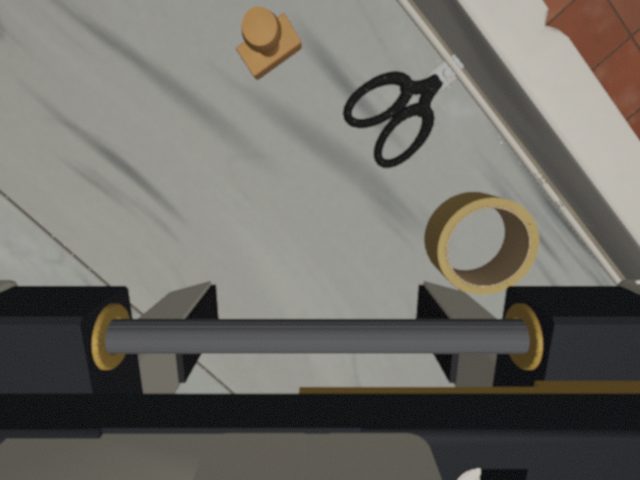

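Top view: the feeder is at (223–333, 180–235), with its handle at (265,208) and latch at (290,176). The stick in its tray is at (203,267). Three pale blocks at (408,254), (440,268) and (414,280) fit the sweets; the red block at (380,268) is the look-alike. The jar is at (358,233) and the stamp at (465,303). I'll confirm these with enlarged crops.

Run:
```python
import cv2
i=cv2.imread("pics/top0.png")
cv2.imwrite("pics/cropA.png",cv2.resize(i[165:300,170:345],None,fx=4.5,fy=4.4,interpolation=cv2.INTER_CUBIC))
cv2.imwrite("pics/cropB.png",cv2.resize(i[225:325,350:480],None,fx=6,fy=6,interpolation=cv2.INTER_CUBIC))
```

```text
(no output)
```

View pics/cropA.png

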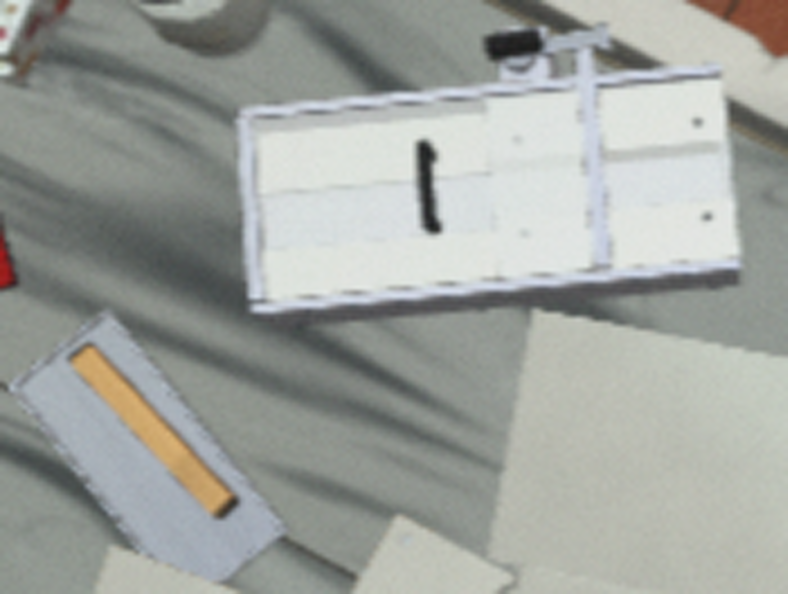

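View pics/cropB.png

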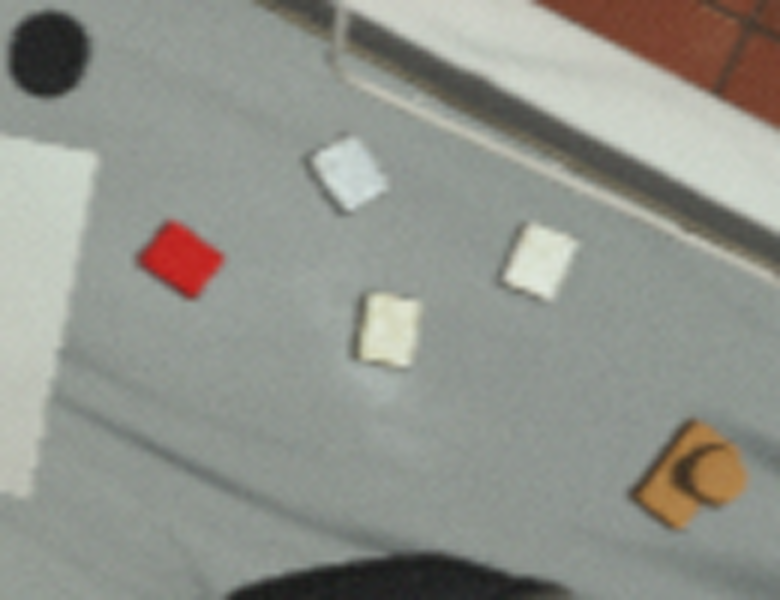

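Crops: the feeder corners, handle and latch are clear, and the stick lies in its tray. Three pale sweets are at crop B (348,174), (541,260) and (389,329), all whitish. The red one at (180,260) is the look-alike and stays put. Next I'll turn these pixels into poses.

```bash
cat > h.py <<'E'
import numpy as np, cv2
from plant import sensors, imaging
from scipy.optimize import least_squares
def cam(n,o=None):
    c=imaging.calibration(n); K=np.array([[c['fx'],0,c['cx']],[0,c['fy'],c['cy']],[0,0,1]])
    if n=='wrist':
        T=np.eye(4); r,p,y=o['tcp_rot']
        Rx=cv2.Rodrigues(np.array([r,0,0.]))[0];Ry=cv2.Rodrigues(np.array([0,p,0.]))[0];Rz=cv2.Rodrigues(np.array([0,0,y]))[0]
        T[:3,:3]=Rz@Ry@Rx; T[:3,3]=o['tool_pos']; M=np.linalg.inv(T@c['hand_eye'])
    else: M=c['world_to_cam']
    return K,M
def proj(K,M,P):
    q=(M[:3,:3]@np.atleast_2d(P).T+M[:3,3:]); q=K@q; return (q[:2]/q[2]).T
def unproj(K,M,uv,z):
    d=M[:3,:3].T@np.linalg.inv(K)@np.array([uv[0],uv[1],1.]); c=-M[:3,:3].T@M[:3,3]
    return c+d*(z-c[2])/d[2]
def F2W(pose,P):  # pose x,y,deg
    P=np.atleast_2d(P).astype(float); a=np.radians(pose[2]); R=np.array([[np.cos(a),-np.sin(a)],[np.sin(a),np.cos(a)]])
    return np.c_[P[:,:2]@R.T+pose[:2],P[:,2]]
def fit(views,x0): # views: list of (K,M,P,uv)
    f=lambda p:np.concatenate([(proj(K,M,F2W(p,P))-uv).ravel() for K,M,P,uv in views])
    s=least_squares(f,x0,x_scale=[10,10,5]); return s.x,s.fun
def rel(*targets):
    """targets: world x,y,z,yaw_deg -> dx,dy,dz,spin in current tool axes"""
    o=sensors.get_obs(); a=o['tcp_rot'][2]; p=o['tool_pos']
    print('at',p.round(1),'yaw',np.degrees(a).round(1),'w',round(o['grip_width'],1),'t',round(o['time'],1),'F',o['contact_force'].round(1))
    for t in targets:
        d=np.array(t[:3])-p
        sp=(np.degrees(a)-t[3]+180)%360-180
        print(t,'->',round(d[0]*np.cos(a)+d[1]*np.sin(a),1),round(d[0]*np.sin(a)-d[1]*np.cos(a),1),round(-d[2],1),'spin',round(sp,1))
E
python3 - <<'E'
from h import *
K,M=cam('top')
A=lambda pts:np.array(pts,float)/[4.5,4.4]+[170,165]
P=np.array([[-170,74,76],[165,74,76],[165,-74,76],[-170,-74,76],[-40,0,110],[27,92,119]])
uv=A([(242,108),(718,68),(740,268),(252,306),(427,187),(513,43)])
p,r=fit([(K,M,P,uv)],[600,100,-90]);print('feeder',p.round(1),r.round(1))
for n,q in dict(wing=(27,92,105),h0=(-40,0,105),h1=(110,0,105),mouth=(0,0,20),bay=(-100,0,20),end=(-250,0,20)).items():
    w=F2W(p,q)[0];print(n,w.round(1),np.hypot(*w[:2]).round())
c=[unproj(K,M,x,11)[:2] for x in A([(108,312),(10,385),(285,530)])];print('tray',np.round(c,1))
s=[unproj(K,M,x,23)[:2] for x in A([(85,350),(225,508)])];print('stick ends',np.round(s,1),np.mean(s,0))
B=lambda p:np.array(p,float)/6+[350,225]
for n,cs in dict(white=[(348,133),(388,185),(348,213),(307,165)],c2=[(535,220),(580,240),(552,300),(503,280)],c1=[(365,290),(422,297),(412,367),(357,355)],red=[(175,218),(225,260),(193,300),(138,258)],jar=[(48,50)],stamp=[(690,475)]).items():
    w=np.array([unproj(K,M,B(q),25)[:2] for q in cs]); m=w.mean(0)
    e=[w[(i+1)%len(w)]-w[i] for i in range(len(w))]
    print(n,m.round(1),np.hypot(*m).round(),[ (np.hypot(*d).round(),np.degrees(np.arctan2(d[1],d[0])).round()) for d in e])
Ks,Ms=cam('side');print('side handle',proj(Ks,Ms,F2W(p,[(-40,0,110),(27,92,119)])))
o=sensors.get_obs();print(np.degrees(o['tcp_rot']))
E
```

```text
feeder [596.4 144.2 -86.9] [-0.6 -0.4  1.  -0.6  0.2  0.9 -0.4  1.6 -0.4 -0.9  0.2 -0.6]
wing [689.8 122.3 105. ] 701.0
h0 [594.2 184.1 105. ] 622.0
h1 [602.5  34.4 105. ] 603.0
mouth [596.4 144.2  20. ] 614.0
bay [590.9 244.1  20. ] 639.0
end [582.7 393.8  20. ] 703.0
tray [[526.8 428. ]
 [475.2 497.7]
 [364.7 300.4]]
stick ends [[497.7 440.2]
 [381.  339.8]] [439.33895923 390.02013072]
white [ 447.2 -250.8] 513.0 [(np.float64(34.0), np.float64(-145.0)), (np.float64(26.0), np.float64(123.0)), (np.float64(32.0), np.float64(38.0)), (np.float64(27.0), np.float64(-54.0))]
c2 [ 399.7 -348.4] 530.0 [(np.float64(25.0), np.float64(-116.0)), (np.float64(35.0), np.float64(152.0)), (np.float64(27.0), np.float64(66.0)), (np.float64(36.0), np.float64(-31.0))]
c1 [ 367.3 -267.7] 455.0 [(np.float64(29.0), np.float64(-99.0)), (np.float64(36.0), np.float64(169.0)), (np.float64(29.0), np.float64(76.0)), (np.float64(34.0), np.float64(-10.0))]
red [ 405.4 -163.4] 437.0 [(np.float64(34.0), np.float64(-132.0)), (np.float64(27.0), np.float64(139.0)), (np.float64(36.0), np.float64(51.0)), (np.float64(28.0), np.float64(-45.0))]
jar [517.1 -97.8] 526.0 [(np.float64(0.0), np.float64(0.0))]
stamp [ 288.1 -416.1] 506.0 [(np.float64(0.0), np.float64(0.0))]
side handle [[355.48888506 231.68660358]
 [388.50362451 240.76222348]]
[-1.79939748e+02 -8.47973773e-03  1.68350188e+01]
```

```bash
python3 -c "
from h import *
rel((500,-280,330,50),(670,20,330,93),(690,122,260,93.1))"
```

```text
at [ 152.  -502.2  245. ] yaw 16.8 w 92.0 t 0.1 F [ 0.2 -0.2 -0.5]
(500, -280, 330, 50) -> 397.4 -111.9 -85.0 spin -33.2
(670, 20, 330, 93) -> 647.0 -349.9 -85.0 spin -76.2
(690, 122, 260, 93.1) -> 695.7 -441.7 -15.0 spin -76.3
```

Request:
arm_command(increments=[0,397,-112,-85,-33,0,397,-112,-85,-33,0,397,-112,-85,-33,0,397,-112,-85,-33,0,397,-112,-85,-33,0,397,-112,-85,-33,0,397,-112,-85,-33,0,647,-350,-85,-76,0,647,-350,-85,-76,0,647,-350,-85,-76,0,647,-350,-85,-76,0,647,-350,-85,-76,0,647,-350,-85,-76,0,695,-441,-15,-76.3,0,695,-441,-15,-76.3,0,695,-441,-15,-76.3,0,695,-441,-15,-76.3,0,695,-441,-15,-76.3,0,695,-441,-15,-76.3])

```text
time: 2.52
tool_pos: [689.9, 119.5, 261.8]
tcp_rot: [3.14, 0.0, 1.624]
contact_force: [-0.1, 0.1, 0.5]
grip_width: 91.7
```

```bash
python3 -c "
from h import *
o=sensors.get_obs();i=imaging.capture('wrist');K,M=cam('wrist',o);cv2.imwrite('pics/w1.png',i)
rel()
print(proj(K,M,F2W([596.4,144.2,-86.9],[(-170,74,76),(-170,-74,76),(-40,0,110),(27,92,119),(8,92,119),(46,92,119)])).round())"
```

```text
at [689.8 119.7 261.5] yaw 93.0 w 91.8 t 2.6 F [-0.7  0.5  0.2]
[[291. -32.]
 [ 95. -31.]
 [194. 147.]
 [316. 235.]
 [316. 211.]
 [316. 258.]]
```

View pics/w1.png

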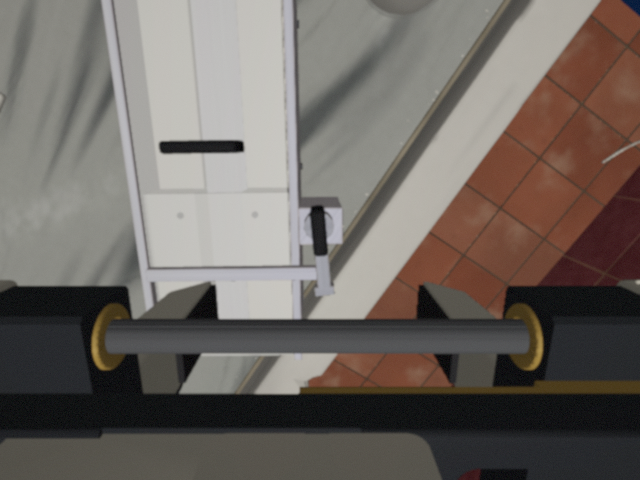

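The wrist view shows the wing from (317,207) to (319,254) and the handle bar from (160,147) to (243,146). I'll refine the feeder pose from these.

```bash
python3 -c "
from h import *
o=sensors.get_obs();K,M=cam('wrist',o);Kt,Mt=cam('top')
A=lambda pts:np.array(pts,float)/[4.5,4.4]+[170,165]
P=np.array([[-170,74,76],[165,74,76],[165,-74,76],[-170,-74,76],[-40,0,110],[27,92,119]])
uv=A([(242,108),(718,68),(740,268),(252,306),(427,187),(513,43)])
Pw=np.array([[-40,-30,110],[-40,30,110],[8,92,119],[46,92,119]]);uw=np.array([(160,147),(243,146),(317,207),(319.3,254)])
for v in ([(K,M,Pw,uw)],[(K,M,Pw,uw),(Kt,Mt,P,uv)]):
  p,r=fit(v,[600,144,-87]);print(p.round(2),r.round(1),F2W(p,[(27,92,105),(-40,0,105)]).round(1))
"
```

```text
[599.84 145.97 -86.49] [-0.9 -1.7 -4.7 -1.4  3.9  1.7  1.9  2.2] [[693.3 124.6 105. ]
 [597.4 185.9 105. ]]
[599.54 145.88 -86.59] [-1.2 -1.6 -5.  -1.3  3.5  2.   1.4  2.4 -1.2 -1.1  0.3 -1.8 -0.3 -0.3
 -0.9  0.8 -0.9 -1.9 -0.5 -1.6] [[693.  124.4 105. ]
 [597.2 185.8 105. ]]
```

```bash
python3 -c "
from h import *
o=sensors.get_obs();K,M=cam('wrist',o);Kt,Mt=cam('top')
A=lambda pts:np.array(pts,float)/[4.5,4.4]+[170,165]
P=np.array([[-170,74,76],[165,74,76],[165,-74,76],[-170,-74,76],[-40,0,110],[27,92,119]])
uv=A([(242,108),(718,68),(740,268),(252,306),(427,187),(513,43)])
Pw=np.array([[-40,-30,110],[8,92,119],[46,92,119]]);uw=np.array([(160,147),(317,207),(319.3,254)])
for v in ([(K,M,Pw,uw)],[(K,M,Pw,uw),(Kt,Mt,P,uv)]):
  p,r=fit(v,[600,144,-87]);print(p.round(2),r.round(1),F2W(p,[(27,92,105),(-40,0,105)]).round(1))
w=F2W(p,(27,92,0))[0]
rel((w[0],w[1],200,93.4),(w[0],w[1],115,93.4))
"
```

```text
[598.58 145.78 -85.85] [-3.1 -1.   2.3  0.5  0.9  1. ] [[692.3 125.5 105. ]
 [595.7 185.7 105. ]]
[598.36 145.82 -86.18] [-3.2 -1.3  2.   1.1  0.3  1.6 -1.4 -0.3  0.1 -1.8 -0.1 -0.3 -0.7  1.6
 -0.9 -1.4 -0.7 -1.3] [[692.  125.  105. ]
 [595.7 185.7 105. ]]
at [689.8 119.7 261.5] yaw 93.0 w 91.8 t 2.6 F [-0.7  0.5  0.2]
(np.float64(691.9552680603838), np.float64(125.0121713638275), 200, 93.4) -> 5.2 2.4 61.5 spin -0.4
(np.float64(691.9552680603838), np.float64(125.0121713638275), 115, 93.4) -> 5.2 2.4 146.5 spin -0.4
```

Request:
arm_command(increments=[0.3,5,2.4,60,-0.8,0.4,5,2.4,100,-0.8,0.4,5,2.4,130,-0.8,0.4,5,2.4,146,-0.8,0.4,5,2.4,146,-0.8,1,5,2.4,146,-0.8,1,5,2.4,146,-0.8,1,5,2.4,146,-0.8,1,5,2.4,146,-0.8,1,5,2.4,146,-0.8])

```text
time: 3.82
tool_pos: [691.3, 126.1, 114.7]
tcp_rot: [-3.141, -0.0, 1.64]
contact_force: [-0.8, -0.1, -0.6]
grip_width: 11.7
```

Request:
arm_command(increments=[1,0,0,0,-10,1,0,0,0,-20,1,0,0,0,-30,1,0,0,0,-40,1,0,0,0,-50,1,0,0,0,-60,1,0,0,0,-70,1,0,0,0,-80,1,0,0,0,-90,1,0,0,0,-90,1,0,0,0,-90])

```text
time: 5.2
tool_pos: [689.3, 123.6, 114.6]
tcp_rot: [-3.138, -0.007, -3.074]
contact_force: [-11.1, -8.6, 6.3]
grip_width: 11.6
```

```bash
python3 -c "
from h import *
rel();print(sensors.get_obs()['moment'])"
```

```text
at [689.3 123.6 114.6] yaw -176.1 w 11.6 t 5.2 F [-11.1  -8.6   6.3]
[-1.18323307  1.53951584 -0.13519027]
```

Request:
arm_command(increments=[0.7,0,0,0,-90,0.7,0,0,0,-90,0.7,0,0,0,-90])

```text
time: 5.58
tool_pos: [691.1, 124.7, 114.4]
tcp_rot: [-3.141, -0.003, -2.505]
contact_force: [-5.3, -9.1, 3.5]
grip_width: 27.4
```

```bash
python3 -c "
from h import *
p=[596.5,144.2,-86.4]
h=F2W(p,(-40,0,0))[0]; w=F2W(p,(27,92,0))[0]
rel((w[0],w[1],180,-176.4),(h[0],h[1],180,-176.4),(h[0],h[1],102,-176.4))"
```

```text
at [691.1 124.7 114.4] yaw -143.5 w 27.4 t 5.6 F [-5.3 -9.1  3.5]
(np.float64(690.0138030426924), np.float64(123.03000612913348), 180, -176.4) -> 1.9 -0.6 -65.6 spin 32.9
(np.float64(593.9883792188275), np.float64(184.12106913713086), 180, -176.4) -> 42.7 105.6 -65.6 spin 32.9
(np.float64(593.9883792188275), np.float64(184.12106913713086), 102, -176.4) -> 42.7 105.6 12.4 spin 32.9
```

I wrongly repeated the spin as if it were absolute, so the hand turned about 32° further while opening. I'll open fully, lift straight up without turning, and check the latch.

Request:
arm_command(increments=[0.2,0,0,0,0,0.2,0,0,0,0,0.2,0,0,-30,0,0.2,0,0,-80,0,0.2,0,0,-80,0,0.2,0,0,-80,30,0.2,0,0,-80,30,0.2,0,0,-80,30])

```text
time: 6.58
tool_pos: [691.4, 126.2, 193.6]
tcp_rot: [3.141, -0.001, -3.04]
contact_force: [0.5, -0.5, -0.1]
grip_width: 73.4
```

```bash
python3 -c "
from h import *
p=[596.5,144.2,-86.4]
h=F2W(p,(-40,0,0))[0]
rel((h[0],h[1],180,-176.4),(h[0],h[1],102,-176.4))
o=sensors.get_obs();i=imaging.capture('wrist');K,M=cam('wrist',o);t=imaging.capture('top')
t=cv2.resize(t[165:245,215:345],None,fx=4.92,fy=4.92,interpolation=cv2.INTER_CUBIC)
cv2.imwrite('pics/w2.png',np.vstack([cv2.resize(i,None,fx=.5,fy=.5),cv2.resize(t,(320,197))]) )
print(proj(K,M,F2W(p,[(-40,-30,110),(-40,30,110),(27,73,119),(27,111,119)])).round())"
```

```text
at [691.4 126.2 193.6] yaw -174.2 w 73.4 t 6.6 F [ 0.5 -0.5 -0.1]
(np.float64(593.9883792188275), np.float64(184.12106913713086), 180, -176.4) -> 91.1 67.5 13.6 spin 2.2
(np.float64(593.9883792188275), np.float64(184.12106913713086), 102, -176.4) -> 91.1 67.5 91.6 spin 2.2
[[443.  48.]
 [430. 161.]
 [313. 232.]
 [311. 292.]]
```

View pics/w2.png

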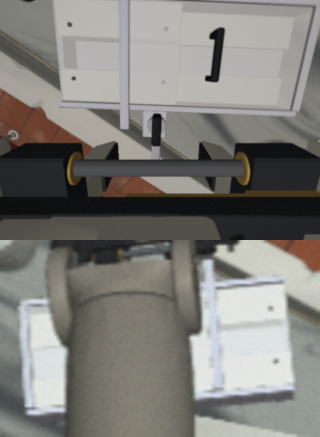

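The wing, seen near (313,228) to (313,290), now lies along feeder y, so the latch is released, and the handle sits where predicted. Next is the handle grip.

Request:
arm_command(increments=[0.4,91,67.5,14,2.2,0.4,91,67.5,14,2.2,0.4,91,67.5,14,2.2,0.4,91,67.5,60,2.2,0.4,91,67.5,92,2.2,0.4,91,67.5,92,2.2,1,91,67.5,92,2.2,1,91,67.5,92,2.2,1,91,67.5,92,2.2,1,91,67.5,92,2.2])

```text
time: 7.92
tool_pos: [594.2, 183.4, 103.1]
tcp_rot: [3.142, 0.001, -3.072]
contact_force: [0.5, -0.4, 0.6]
grip_width: 19.8
```

```bash
python3 -c "
from h import *
o=sensors.get_obs();q=o['tool_pos'];a=np.radians(-86.4)
t=q+150*np.array([np.cos(a),np.sin(a),0]);rel((*t,-176.4))"
```

```text
at [594.2 183.4 103.1] yaw -176.0 w 19.8 t 7.9 F [ 0.5 -0.4  0.6]
(np.float64(603.6467187253618), np.float64(33.64644918605734), np.float64(103.1359937686178), -176.4) -> 1.0 -150.0 -0.0 spin 0.4
```

Request:
arm_command(increments=[1,0,0,0,0,1,0,0,0,0,1,0,0,0,0])

```text
time: 8.3
tool_pos: [594.1, 183.4, 102.8]
tcp_rot: [3.141, 0.0, -3.072]
contact_force: [-0.7, 0.7, 2.7]
grip_width: 9.8
```

Request:
arm_command(increments=[1,0,-10,0,0,1,0.2,-30,0,0,1,0.3,-50,0,0,1,0.5,-70,0,0,1,0.6,-90,0,0,1,0.8,-110,0,0,1,0.9,-130,0,0,1,1,-145,0,0,1,1,-150,0,0,1,1,-150,0,0,1,1,-150,0,0])

```text
time: 9.68
tool_pos: [603.8, 34.5, 102.7]
tcp_rot: [3.14, 0.001, -3.072]
contact_force: [3.5, 6.1, 4.7]
grip_width: 9.8
```

Request:
arm_command(increments=[0.5,1,0,0,0,0.5,1,0,0,0,0.5,0,0,-60,0,0.5,0,0,-120,0,0.5,0,0,-160,0])

```text
time: 10.3
tool_pos: [603.3, 33.1, 265.0]
tcp_rot: [-3.141, 0.001, -3.073]
contact_force: [0.3, -0.6, -0.8]
grip_width: 45.5
```

```bash
python3 -c "
from h import *
rel((570,-180,290,150),(410,-310,270,90))"
```

```text
at [603.3  33.1 265. ] yaw -176.1 w 45.5 t 10.3 F [ 0.3 -0.6 -0.8]
(570, -180, 290, 150) -> 47.9 -210.3 -25.0 spin 33.9
(410, -310, 270, 90) -> 216.4 -328.9 -5.0 spin 93.9
```

Request:
arm_command(increments=[0.4,48,-210,-25,34,0.4,48,-210,-25,34,0.4,48,-210,-25,34,0.4,48,-210,-25,34,0.4,216,-329,-5,94,0.4,216,-329,-5,94,0.4,216,-329,-5,94,0.4,216,-329,-5,94,0.4,216,-329,-5,94,0.4,216,-329,-5,94,0.4,216,-329,-5,94,0.4,216,-329,-5,94])

```text
time: 11.8
tool_pos: [410.3, -309.5, 267.2]
tcp_rot: [-3.141, -0.0, 1.572]
contact_force: [0.2, 0.3, -0.2]
grip_width: 54.9
```

```bash
python3 -c "
from h import *
rel()
o=sensors.get_obs();i=imaging.capture('wrist');K,M=cam('wrist',o);cv2.imwrite('pics/w3.png',i)
t=imaging.capture('top');cv2.imwrite('pics/t3.png',t)
np.save('w3.npy',M)
print(proj(K,M,np.array([(447,-251,25),(400,-348,25),(367,-268,25),(405,-163,25)])).round())"
```

```text
at [ 410.3 -309.5  267.2] yaw 90.1 w 54.9 t 11.8 F [ 0.2  0.3 -0.2]
[[353. 158.]
 [307. 251.]
 [274. 175.]
 [311.  62.]]
```

View pics/w3.png

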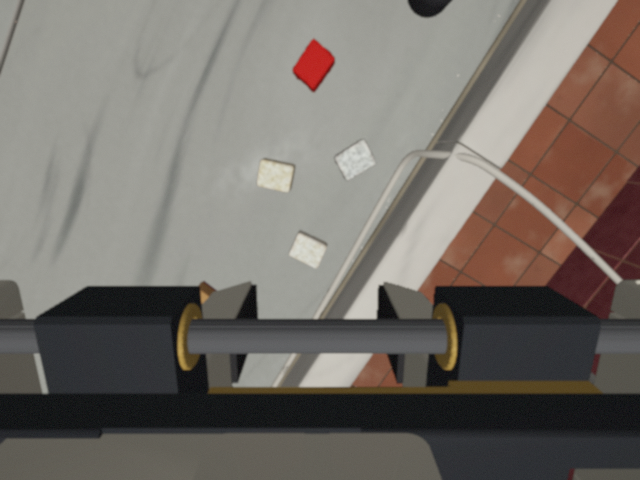

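The wrist view shows the three sweets at (276,175), (354,160) and (308,249), with the red one at (314,65) apart from them. I'll measure their outlines.

```bash
cat >> h.py <<'E'
def sweets(i,K,M,box,z=25,thr=None):
    x0,y0,x1,y1=box; g=cv2.cvtColor(i[y0:y1,x0:x1],cv2.COLOR_BGR2GRAY); g=cv2.GaussianBlur(g,(3,3),0)
    t=thr or cv2.threshold(g,0,255,cv2.THRESH_OTSU)[0]
    cs,_=cv2.findContours((g>t).astype(np.uint8),cv2.RETR_EXTERNAL,cv2.CHAIN_APPROX_NONE)
    for c in cs:
        if cv2.contourArea(c)<250: continue
        b=cv2.boxPoints(cv2.minAreaRect(c))+[x0,y0]
        w=np.array([unproj(K,M,q,z)[:2] for q in b]); e=w[1]-w[0]; f=w[2]-w[1]
        l=e if np.hypot(*e)>np.hypot(*f) else f
        print('px',b.mean(0).round(),'xy',w.mean(0).round(1),'size',np.hypot(*e).round(1),np.hypot(*f).round(1),'long dir',(np.degrees(np.arctan2(l[1],l[0]))%180).round(1),'thr',t)
E
python3 -c "
from h import *
K,_=cam('top');K,_=cam('wrist',sensors.get_obs());M=np.load('w3.npy')
i=cv2.imread('pics/w3.png')
for z in (25,30): sweets(i,K,M,(240,130,380,272),z,)
rel()
"
```

```text
px [307. 251.] xy [ 400.3 -347.5] size 26.6 33.9 long dir 152.7 thr 178.0
px [274. 176.] xy [ 366.7 -268.7] size 26.2 33.6 long dir 168.1 thr 178.0
px [355. 160.] xy [ 448.8 -252.7] size 33.9 26.0 long dir 30.5 thr 178.0
px [307. 251.] xy [ 400.4 -346.1] size 26.2 33.4 long dir 152.7 thr 178.0
px [274. 176.] xy [ 367.3 -268.3] size 25.8 33.1 long dir 168.1 thr 178.0
px [355. 160.] xy [ 448.3 -252.5] size 33.4 25.7 long dir 30.5 thr 178.0
at [ 410.5 -309.4  267.3] yaw 90.1 w 55.0 t 11.9 F [-0.8  0.1  0.3]
```

```bash
python3 -c "
from h import *
rel((400.3,-347.2,120,152.7),(400.3,-347.2,32,152.7))
"
```

```text
at [ 410.5 -309.4  267.3] yaw 90.1 w 55.0 t 11.9 F [-0.8  0.1  0.3]
(400.3, -347.2, 120, 152.7) -> -37.8 -10.2 147.3 spin -62.6
(400.3, -347.2, 32, 152.7) -> -37.8 -10.2 235.3 spin -62.6
```

Request:
arm_command(increments=[0.4,-38,-10,60,-62.6,0.4,-38,-10,110,-62.6,0.4,-38,-10,147,-62.6,0.4,-38,-10,147,-62.6,0.4,-38,-10,147,-62.6,0.4,-38,-10,147,-62.6,0.4,-38,-10,190,-62.6,0.4,-38,-10,225,-62.6,0.4,-38,-10,235,-62.6,0.4,-38,-10,235,-62.6,1,-38,-10,235,-62.6,1,-38,-10,235,-62.6,1,-38,-10,235,-62.6,1,-38,-10,235,-62.6,1,-38,-10,235,-62.6,1,-38,-10,235,-62.6])

```text
time: 13.9
tool_pos: [400.9, -347.9, 33.2]
tcp_rot: [-3.141, 0.001, 2.663]
contact_force: [1.0, 0.1, 3.5]
grip_width: 30.5
```

```bash
cat >> h.py <<'E'
FP=[596.5,144.2,-86.35]
def fe(x,y,z,yaw=93.65):
    w=F2W(FP,(x,y,z))[0]; return (*w.round(1).tolist(),yaw)
E
python3 -c "
from h import *
o=sensors.get_obs();p=o['tool_pos']
rel((p[0],p[1],170,152.7),(560,-180,290,120),fe(-48,0,250),fe(-48,0,54))
"
```

```text
at [ 400.9 -347.9   33.2] yaw 152.6 w 30.5 t 13.9 F [1.  0.1 3.5]
(np.float64(400.88090129934545), np.float64(-347.89900207725617), 170, 152.7) -> 0.0 0.0 -136.8 spin -0.1
(560, -180, 290, 120) -> -63.9 222.3 -256.8 spin 32.6
(593.4, 192.1, 250.0, 93.65) -> 77.9 568.0 -216.8 spin 58.9
(593.4, 192.1, 54.0, 93.65) -> 77.9 568.0 -20.8 spin 58.9
```

Request:
arm_command(increments=[1,0,0,-30,0,1,0,0,-90,0,1,0,0,-137,0,1,-64,222,-257,32,1,-64,222,-257,32,1,-64,222,-257,32,1,-64,222,-257,32,1,-64,222,-257,32,1,78,568,-217,59,1,78,568,-217,59,1,78,568,-217,59,1,78,568,-217,59,1,78,568,-217,59,1,78,568,-217,59,1,78,568,-217,59,1,78,568,-217,59,1,78,568,-217,59])

```text
time: 16.02
tool_pos: [593.2, 190.9, 249.6]
tcp_rot: [3.142, 0.001, 1.631]
contact_force: [0.2, -0.8, -0.7]
grip_width: 30.4
```

```bash
python3 -c "
from h import *
rel(fe(-48,0,150),fe(-48,0,54))
o=sensors.get_obs();i=imaging.capture('wrist');K,M=cam('wrist',o);cv2.imwrite('pics/w4.png',i);np.save('w4.npy',M)
# channel edges (guide tops z30, y+-21) predicted
print(proj(K,M,F2W(FP,[(x,s*21,30) for x in(-170,-110) for s in(1,-1)]+[(-170,s*66,76) for s in(1,-1)])).round(1))
"
```

```text
at [593.2 190.9 249.6] yaw 93.5 w 30.4 t 16.0 F [ 0.2 -0.8 -0.7]
(593.4, 192.1, 150.0, 93.65) -> 1.2 0.2 99.6 spin -0.2
(593.4, 192.1, 54.0, 93.65) -> 1.2 0.2 195.6 spin -0.2
[[339.6  84.4]
 [292.8  84.7]
 [338.9 153.4]
 [294.2 153.6]
 [401.1  74.7]
 [231.2  75.6]]
```

View pics/w4.png

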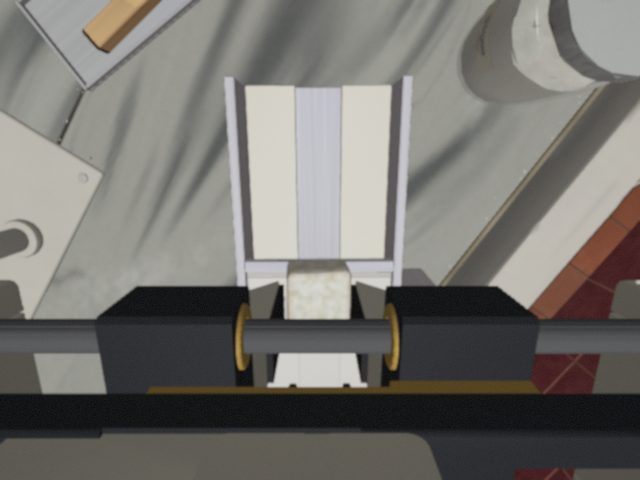

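```bash
python3 -c "
from h import *
K,_=cam('wrist',sensors.get_obs());M=np.load('w4.npy')
print(proj(K,M,F2W(FP,[(-20,66,75),(-20,-66,75),(-20,0,84),(-170,70,76)])).round(1))
FP[0]+=0.7
rel(fe(-55,0,150),fe(-55,0,54))
"
```

```text
[[391.5 258.9]
 [242.5 259.6]
 [317.  262.3]
 [406.2  74.7]]
at [593.3 190.8 249.8] yaw 93.4 w 30.2 t 16.1 F [ 0.5 -0.9 -0.2]
(593.7, 199.1, 150.0, 93.65) -> 8.3 0.9 99.8 spin -0.2
(593.7, 199.1, 54.0, 93.65) -> 8.3 0.9 195.8 spin -0.2
```

Request:
arm_command(increments=[1,8.3,0.9,50,-0.2,1,8.3,0.9,100,-0.2,1,8.3,0.9,140,-0.2,1,8.3,0.9,175,-0.2,1,8.3,0.9,190,-0.2,1,8.3,0.9,196,-0.2,1,8.3,0.9,196,-0.2,0.45,8.3,0.9,196,-0.2,0.45,8.3,0.9,196,-0.2,0.45,8.3,0.9,196,-0.2,0.45,8.3,0.9,150,-0.2,0.45,8.3,0.9,90,-0.2,0.45,8.3,0.9,30,-0.2,0.45,8.3,0.9,-20,-0.2,0.45,8.3,0.9,-20,-0.2])

```text
time: 17.95
tool_pos: [595.1, 201.3, 274.9]
tcp_rot: [3.132, -0.001, 1.637]
contact_force: [0.1, -0.6, -0.2]
grip_width: 50.6
```

```bash
python3 -c "
from h import *
t=imaging.capture('top');K,M=cam('top')
sweets(t,K,M,(400,240,460,290))
rel((560,-180,290,130),(448.6,-252.6,130,210.5),(448.6,-252.6,32,210.5),(366.9,-268.5,130,168),(366.9,-268.5,32,168))
"
```

```text
at [594.  201.1 271.7] yaw 93.8 w 50.7 t 18.0 F [ 0.   0.8 -0.6]
(560, -180, 290, 130) -> -378.0 -59.0 -18.3 spin -36.2
(448.6, -252.6, 130, 210.5) -> -443.1 -174.9 141.7 spin -116.7
(448.6, -252.6, 32, 210.5) -> -443.1 -174.9 239.7 spin -116.7
(366.9, -268.5, 130, 168) -> -453.6 -257.5 141.7 spin -74.2
(366.9, -268.5, 32, 168) -> -453.6 -257.5 239.7 spin -74.2
```

Request:
arm_command(increments=[0.4,-378,-59,-18,-36,0.4,-378,-59,-18,-36,0.4,-378,-59,-18,-36,0.4,-378,-59,-18,-36,0.4,-378,-59,-18,-36,0.4,-378,-59,-18,-36,0.4,-450,-230,20,-74,0.4,-450,-230,20,-74,0.4,-450,-230,20,-74,0.4,-450,-230,20,-74,0.4,-450,-230,20,-74,0.4,-450,-230,20,-74])

```text
time: 19.5
tool_pos: [393.8, -262.8, 249.0]
tcp_rot: [3.141, -0.001, 2.926]
contact_force: [0.1, -0.2, 0.1]
grip_width: 55.2
```

```bash
python3 -c "
from h import *
o=sensors.get_obs();i=imaging.capture('wrist');K,M=cam('wrist',o);cv2.imwrite('pics/w5.png',i)
q=proj(K,M,np.array([(448.6,-252.6,25),(366.9,-268.5,25)]));print(q.round())
x0,y0=(q.min(0)-60).astype(int);x1,y1=(q.max(0)+60).astype(int)
sweets(i,K,M,(max(x0,0),max(y0,0),x1,min(y1,285)),25,178)
rel((366.9,-268.5,130,168),(366.9,-268.5,32,168))
"
```

```text
[[338. 268.]
 [305. 194.]]
px [338. 268.] xy [ 448.9 -253. ] size 25.8 33.7 long dir 31.9 thr 178
px [304. 193.] xy [ 366.4 -269. ] size 26.1 33.1 long dir 167.6 thr 178
at [ 394.1 -262.8  249.1] yaw 167.7 w 54.8 t 19.6 F [ 0.4 -0.3 -0.5]
(366.9, -268.5, 130, 168) -> 25.3 -11.4 119.1 spin -0.3
(366.9, -268.5, 32, 168) -> 25.3 -11.4 217.1 spin -0.3
```

Both remaining sweets are where they were. Picking the yellowish one.

Request:
arm_command(increments=[0.4,25.5,-11,60,0,0.4,25.5,-11,119,0,0.4,25.5,-11,119,0,0.4,25.5,-11,170,0,0.4,25.5,-11,205,0,0.4,25.5,-11,217,0,0.4,25.5,-11,217,0,1,25.5,-11,217,0,1,25.5,-11,217,0,1,25.5,-11,217,0,1,25.5,-11,217,0,1,25.5,-11,217,0,1,25.5,-11,217,0,1,25.5,-11,190,0,1,25.5,-11,130,0,1,25.5,-11,70,0,1,25.5,-11,50,0])

```text
time: 21.68
tool_pos: [367.1, -269.6, 203.3]
tcp_rot: [-3.138, 0.005, 2.928]
contact_force: [0.4, 0.3, -1.5]
grip_width: 30.1
```

```bash
sed -i 's/^FP=.*/FP=[597.2,144.2,-86.35]/' h.py && python3 -c "
from h import *
rel((540,-180,290,130),fe(-96,0,250),fe(-96,0,54))
"
```

```text
at [ 367.1 -269.6  203.3] yaw 167.8 w 30.1 t 21.7 F [ 0.4  0.3 -1.5]
(540, -180, 290, 130) -> -149.9 124.2 -86.7 spin 37.8
(591.1, 240.0, 250.0, 93.65) -> -110.8 545.5 -46.7 spin 74.1
(591.1, 240.0, 54.0, 93.65) -> -110.8 545.5 149.3 spin 74.1
```

Request:
arm_command(increments=[1,-150,124,-87,38,1,-150,124,-87,38,1,-150,124,-87,38,1,-150,124,-87,38,1,-111,545,-70,74,1,-111,545,-70,74,1,-111,545,-70,74,1,-111,545,-70,74,1,-111,545,-70,74,1,-111,545,-70,74,1,-111,545,-70,74,1,-111,545,0,74,1,-111,545,50,74,1,-111,545,50,74,1,-111,545,50,74])

```text
time: 23.55
tool_pos: [591.5, 240.6, 151.9]
tcp_rot: [3.138, -0.001, 1.636]
contact_force: [0.7, -0.1, 0.9]
grip_width: 29.9
```

```bash
python3 -c "
from h import *
rel(fe(-96,0,150),fe(-96,0,54))
o=sensors.get_obs();i=imaging.capture('wrist');cv2.imwrite('pics/w6.png',i[:400])
"
```

```text
at [591.5 240.6 151.9] yaw 93.7 w 29.9 t 23.6 F [ 0.7 -0.1  0.9]
(591.1, 240.0, 150.0, 93.65) -> -0.6 -0.4 1.9 spin 0.1
(591.1, 240.0, 54.0, 93.65) -> -0.6 -0.4 97.9 spin 0.1
```

View pics/w6.png

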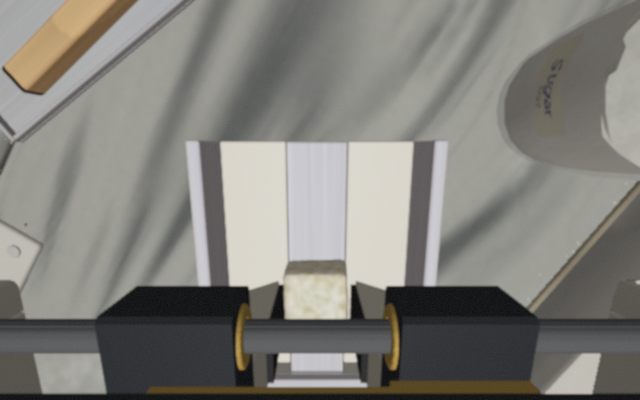

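The held sweet (316) is centred on the channel (287–347). Lowering it in.

Request:
arm_command(increments=[1,-0.6,0,40,0,1,-0.6,0,75,0,1,-0.6,0,92,0,1,-0.6,0,98,0,1,-0.6,0,98,0,0.45,-0.6,0,98,0,0.45,-0.6,0,98,0,0.45,-0.6,0,98,0,0.45,-0.6,0,50,0,0.45,-0.6,0,-10,0,0.45,-0.6,0,-70,0,0.45,-0.6,0,-120,0,0.45,-0.6,0,-120,0])

```text
time: 25.22
tool_pos: [591.9, 240.4, 274.8]
tcp_rot: [3.132, -0.002, 1.637]
contact_force: [-0.6, 0.2, -0.6]
grip_width: 50.5
```

```bash
python3 -c "
from h import *
rel((555,-180,290,130),(437,-245,250,160))
"
```

```text
at [591.9 240.4 274.8] yaw 93.8 w 50.5 t 25.2 F [-0.6  0.2 -0.6]
(555, -180, 290, 130) -> -417.1 -64.4 -15.2 spin -36.2
(437, -245, 250, 160) -> -474.2 -186.5 24.8 spin -66.2
```

Request:
arm_command(increments=[0.4,-417,-64,-15,30,0.4,-417,-64,-15,30,0.4,-417,-64,-15,30,0.4,-417,-64,-15,30,0.4,-417,-64,-15,30,0.4,-417,-64,-15,30,0.4,-417,-64,-15,30,0.4,-474,-186,25,62,0.4,-474,-186,25,62,0.4,-474,-186,25,62,0.4,-474,-186,25,62,0.4,-474,-186,25,62])

```text
time: 26.72
tool_pos: [436.4, -245.0, 244.4]
tcp_rot: [3.142, -0.0, 0.558]
contact_force: [0.2, -0.2, -0.1]
grip_width: 55.1
```

```bash
python3 -c "
from h import *
o=sensors.get_obs();i=imaging.capture('wrist');K,M=cam('wrist',o);cv2.imwrite('pics/w7.png',i)
q=proj(K,M,np.array([(448.8,-252.8,25)])).astype(int)[0];print(q)
sweets(i,K,M,(q[0]-90,max(q[1]-90,0),q[0]+90,min(q[1]+90,285)),25,178)
rel((448.8,-252.8,32,31.3))
"
```

```text
[330 213]
px [330. 213.] xy [ 449.5 -252.8] size 26.1 33.7 long dir 33.0 thr 178
px [392. 225.] xy [ 470.7 -312.1] size 3.3 119.4 long dir 63.1 thr 178
px [397. 168.] xy [ 518.3 -283.8] size 40.5 84.0 long dir 36.0 thr 178
at [ 436.6 -244.9  244.5] yaw 32.0 w 55.1 t 26.8 F [0.5 0.1 0.2]
(448.8, -252.8, 32, 31.3) -> 6.1 13.2 212.5 spin 0.7
```

Request:
arm_command(increments=[0.4,6.3,13.3,60,0,0.4,6.3,13.3,120,0,0.4,6.3,13.3,170,0,0.4,6.3,13.3,200,0,0.4,6.3,13.3,211,0,0.4,6.3,13.3,211,0,1,6.3,13.3,211,0,1,6.3,13.3,211,0,1,6.3,13.3,211,0,1,6.3,13.3,211,0,1,6.3,13.3,211,0,1,6.3,13.3,211,0,1,6.3,13.3,185,0,1,6.3,13.3,125,0,1,6.3,13.3,65,0,1,6.3,13.3,40,0])

```text
time: 28.78
tool_pos: [449.0, -254.0, 208.3]
tcp_rot: [3.136, -0.002, 0.554]
contact_force: [-0.6, 0.5, -1.3]
grip_width: 29.6
```

```bash
python3 -c "
from h import *
rel((560,-180,290,60),fe(-138,0,270),fe(-138,0,150),fe(-138,0,55))
"
```

```text
at [ 449.  -254.   208.3] yaw 31.8 w 29.6 t 28.8 F [-0.6  0.5 -1.3]
(560, -180, 290, 60) -> 133.3 -4.5 -81.7 spin -28.2
(588.4, 281.9, 270.0, 93.65) -> 400.6 -382.3 -61.7 spin -61.9
(588.4, 281.9, 150.0, 93.65) -> 400.6 -382.3 58.3 spin -61.9
(588.4, 281.9, 55.0, 93.65) -> 400.6 -382.3 153.3 spin -61.9
```

Request:
arm_command(increments=[1,133,-4,-82,-28,1,133,-4,-82,-28,1,133,-4,-82,-28,1,400,-382,-80,-62,1,400,-382,-80,-62,1,400,-382,-80,-62,1,400,-382,-80,-62,1,400,-382,-80,-62,1,400,-382,-80,-62,1,400,-382,-80,-62,1,400,-382,-80,-62,1,400,-382,-30,-62,1,400,-382,30,-62,1,400,-382,58,-62,1,400,-382,58,-62,1,400,-382,58,-62])

```text
time: 30.78
tool_pos: [588.0, 282.3, 148.1]
tcp_rot: [3.139, -0.001, 1.636]
contact_force: [0.4, -0.3, 0.4]
grip_width: 29.6
```

```bash
python3 -c "
from h import *
rel(fe(-138,0,55))
"
```

```text
at [588.  282.3 148.1] yaw 93.8 w 29.6 t 30.8 F [ 0.4 -0.3  0.4]
(588.4, 281.9, 55.0, 93.65) -> -0.4 0.4 93.1 spin 0.1
```

Request:
arm_command(increments=[1,-0.4,0.4,40,0,1,-0.4,0.4,75,0,1,-0.4,0.4,90,0,1,-0.4,0.4,93,0,1,-0.4,0.4,93,0,0.45,-0.4,0.4,93,0,0.45,-0.4,0.4,93,0,0.45,-0.4,0.4,93,0,0.45,-0.4,0.4,50,0,0.45,-0.4,0.4,-10,0,0.45,-0.4,0.4,-70,0,0.45,30,0.4,-130,0,0.45,60,0.4,-130,0,0.45,60,0.4,-130,0])

```text
time: 32.52
tool_pos: [583.1, 344.0, 277.2]
tcp_rot: [3.14, -0.001, 1.639]
contact_force: [0.1, -0.4, -0.9]
grip_width: 50.7
```

```bash
python3 -c "
from h import *
rel()
o=sensors.get_obs();i=imaging.capture('wrist');K,M=cam('wrist',o);cv2.imwrite('pics/w8.png',i);np.save('w8.npy',M)
print(proj(K,M,F2W(FP,[(-55,0,45),(-96,0,45),(-138,0,45)])).round())
print('tray/stick pred',proj(K,M,np.array([(497.7,440.2,23),(381,339.8,23)])).round())
"
```

```text
at [583.1 344.  277.2] yaw 93.9 w 50.7 t 32.5 F [ 0.1 -0.4 -0.9]
[[317. 346.]
 [317. 312.]
 [317. 275.]]
tray/stick pred [[238. 114.]
 [127. 205.]]
```

View pics/w8.png

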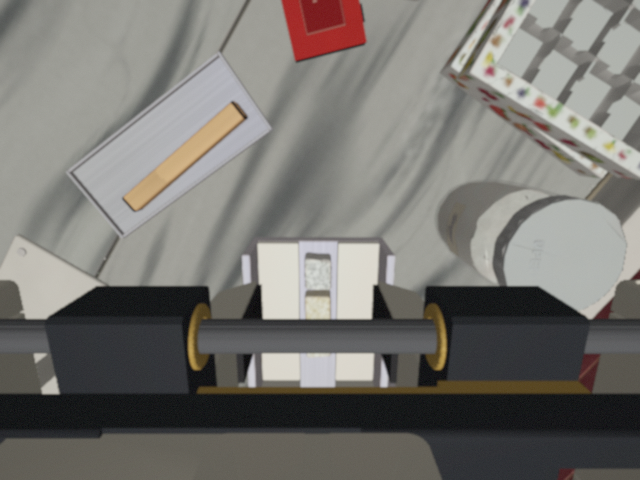

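White and yellow sweets lie in the channel at (318,272) and (318,308); the third is hidden behind the bar. The stick runs (128,204)–(240,108). I'll measure the stick and the tray (corners (221,54), (270,127), (123,234), (69,173)).

```bash
python3 -c "
from h import *
i=cv2.imread('pics/w8.png');K,_=cam('wrist',sensors.get_obs());M=np.load('w8.npy')
h=cv2.cvtColor(i[60:240,60:275],cv2.COLOR_BGR2HSV);m=((h[...,1]>70)&(h[...,0]<30)).astype(np.uint8)
c=max(cv2.findContours(m,0,cv2.CHAIN_APPROX_NONE)[0],key=cv2.contourArea)
b=cv2.boxPoints(cv2.minAreaRect(c))+[60,60];print(b.round(1).tolist())
w=np.array([unproj(K,M,q,23)[:2] for q in b]);print(w.round(1).tolist())
e=[w[1]-w[0],w[2]-w[1]];l=max(e,key=lambda v:np.hypot(*v))
print('stick',w.mean(0).round(1),[np.hypot(*v).round(1) for v in e],np.degrees(np.arctan2(l[1],l[0])))
t=np.array([unproj(K,M,q,11)[:2] for q in [(221,54),(270,127),(123,234),(69,173)]]);print('tray',t.round(1).tolist(),t.mean(0))
d=t[0]+t[1]-t[2]-t[3];print('tray dir',np.degrees(np.arctan2(d[1],d[0])))
"
```

```text
[[121.7, 196.8], [233.1, 100.2], [247.2, 116.5], [135.8, 213.0]]
[[375.9, 348.4], [493.0, 452.4], [507.3, 438.1], [389.8, 331.9]]
stick [441.5 392.7] [np.float64(156.6), np.float64(20.2)] 41.610740934267184
tray [[478.0, 495.9], [529.0, 430.0], [368.2, 304.4], [315.0, 368.4]] [422.55350174 399.6756898 ]
tray dir 38.01297817382376
```

```bash
python3 -c "
from h import *
K,_=cam('wrist',sensors.get_obs());M=np.load('w8.npy');Kt,Mt=cam('top')
for a,b in [((194.4,289.5),(20,237))]:
  X=cv2.triangulatePoints(Kt@Mt[:3],K@M[:3],np.array(a,float),np.array(b,float));X=X[:3,0]/X[3];print(X)
  print(proj(Kt,Mt,X),proj(K,M,X))
for uv in [(195,290),(262,318),(240,372),(180,352)]: print(uv,[unproj(Kt,Mt,uv,z)[:2].round() for z in (220,300)])
rel((441.5,392.7,200,41.6),(441.5,392.7,32,41.6))
"
```

```text
[362.9497526  360.99426203 164.19720983]
[[199.75338884 284.86871505]] [[ -3.5156928  204.32224433]]
(195, 290) [array([347., 357.]), array([345., 332.])]
(262, 318) [array([268., 176.]), array([271., 163.])]
(240, 372) [array([131., 235.]), array([143., 218.])]
(180, 352) [array([185., 395.]), array([194., 367.])]
at [583.1 342.5 276.1] yaw 93.9 w 50.5 t 32.6 F [ 0.  -0.2 -0.7]
(441.5, 392.7, 200, 41.6) -> 59.6 -137.9 76.1 spin 52.3
(441.5, 392.7, 32, 41.6) -> 59.6 -137.9 244.1 spin 52.3
```

```bash
python3 -c "
from h import *
K,_=cam('wrist',sensors.get_obs());M=np.load('w8.npy')
print([unproj(K,M,q,40)[:2].round() for q in [(297,60),(365,42)]], fe(-275,0,52))
rel((456.5,406,200,41.6),(456.5,406,32,41.6))
"
```

```text
[array([555., 490.]), array([617., 509.])] (579.7, 418.6, 52.0, 93.65)
at [583.1 342.5 276.1] yaw 93.9 w 50.5 t 32.6 F [ 0.  -0.2 -0.7]
(456.5, 406, 200, 41.6) -> 71.9 -122.1 76.1 spin 52.3
(456.5, 406, 32, 41.6) -> 71.9 -122.1 244.1 spin 52.3
```

Request:
arm_command(increments=[0.45,79,-136,40,52.3,0.45,79,-136,40,52.3,0.45,79,-136,40,52.3,0.45,79,-136,40,52.3,0.45,79,-136,76,52.3,0.45,79,-136,130,52.3,0.45,79,-136,180,52.3,0.45,79,-136,220,52.3,0.45,79,-136,238,52.3,0.45,79,-136,244,52.3,0.45,79,-136,244,52.3])

```text
time: 33.95
tool_pos: [443.4, 412.0, 33.4]
tcp_rot: [3.141, -0.001, 0.723]
contact_force: [0.4, 0.6, 0.8]
grip_width: 50.6
```

I sent that move before reading the computed numbers, so it is 14 mm off, but it touched nothing. Correcting now.

```bash
python3 -c "
from h import *
rel((456.5,406,32,41.6))"
```

```text
at [443.4 412.   33.4] yaw 41.4 w 50.6 t 34.0 F [0.4 0.6 0.8]
(456.5, 406, 32, 41.6) -> 5.9 13.2 1.4 spin -0.2
```

Request:
arm_command(increments=[0.45,3,7,0,0,0.45,6,13.2,1,0,0.45,6,13.2,1,0,1,6,13.2,1,0,1,6,13.2,1,0,1,6,13.2,1,0,1,6,13.2,1,0,1,6,13.2,1,0,1,6,13.2,1,0])

```text
time: 35.08
tool_pos: [455.9, 406.0, 31.4]
tcp_rot: [3.142, 0.0, 0.724]
contact_force: [-0.4, 0.4, -0.3]
grip_width: 19.8
```

```bash
python3 -c "
from h import *
o=sensors.get_obs();p=o['tool_pos'];rel((*p[:2],150,41.6),fe(-275,0,150),fe(-275,0,53))"
```

```text
at [455.9 406.   31.4] yaw 41.5 w 19.8 t 35.1 F [-0.4  0.4 -0.3]
(np.float64(455.8692553431419), np.float64(405.95636350728745), 150, 41.6) -> 0.0 0.0 -118.6 spin -0.1
(579.7, 418.6, 150.0, 93.65) -> 101.2 72.5 -118.6 spin -52.2
(579.7, 418.6, 53.0, 93.65) -> 101.2 72.5 -21.6 spin -52.2
```

Request:
arm_command(increments=[1,0,0,-30,0,1,0,0,-80,0,1,0,0,-120,0,1,101,72.5,-120,-52.2,1,101,72.5,-120,-52.2,1,101,72.5,-120,-52.2,1,101,72.5,-120,-52.2,1,101,72.5,-120,-52.2,1,101,72.5,-120,-52.2,1,101,72.5,-80,-52.2,1,101,72.5,-50,-52.2,1,101,72.5,-50,-52.2,1,101,72.5,-50,-52.2])

```text
time: 36.7
tool_pos: [580.3, 418.9, 82.9]
tcp_rot: [3.14, -0.001, 1.633]
contact_force: [-0.1, 0.7, -0.5]
grip_width: 19.3
```

```bash
python3 -c "
from h import *
o=sensors.get_obs();i=imaging.capture('wrist');t=imaging.capture('top')
a=i[:400];b=cv2.resize(t[170:300,180:340],(640,520),interpolation=cv2.INTER_CUBIC)
cv2.imwrite('pics/w9.png',cv2.resize(np.vstack([a,b]),(417,600)))
rel(fe(-275,0,52.5),fe(-170,0,52.5),fe(-77,0,52.5))"
```

```text
at [580.6 419.1  83.6] yaw 93.6 w 19.4 t 36.8 F [ 0.4  0.2 -0.5]
(579.7, 418.6, 52.5, 93.65) -> -0.4 -0.9 31.1 spin -0.0
(586.4, 313.9, 52.5, 93.65) -> -105.3 -0.8 31.1 spin -0.0
(592.3, 221.0, 52.5, 93.65) -> -198.4 -0.8 31.1 spin -0.0
```

View pics/w9.png

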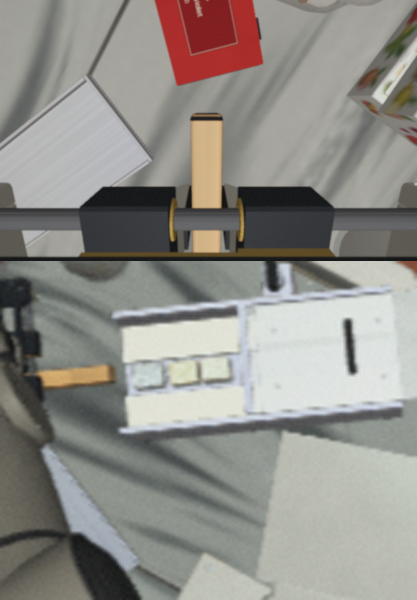

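All three sweets are lined up in the channel (lower image: (148,374), (184,371), (216,368)) and the stick points into it. Now I'll lower it and push.

Request:
arm_command(increments=[1,0,-0.8,15,0,1,0,-0.8,28,0,1,0,-0.8,31,0,1,-12,-0.8,31,0,1,-24,-0.8,31,0,1,-36,-0.8,31,0,1,-48,-0.8,31,0,1,-60,-0.8,31,0,1,-72,-0.8,31,0,1,-84,-0.8,31,0,1,-96,-0.8,31,0,1,-108,-0.8,31,0,1,-108,-0.8,31,0])

```text
time: 38.42
tool_pos: [585.9, 309.5, 50.4]
tcp_rot: [-3.141, 0.0, 1.633]
contact_force: [-0.4, -0.1, -0.7]
grip_width: 20.0
```

```bash
python3 -c "
from h import *
rel(fe(-170,0,52.5),fe(-80,0,52.5))"
```

```text
at [585.9 309.5  50.4] yaw 93.6 w 20.0 t 38.4 F [-0.4 -0.1 -0.7]
(586.4, 313.9, 52.5, 93.65) -> 4.3 0.8 -2.1 spin -0.1
(592.1, 224.0, 52.5, 93.65) -> -85.7 0.8 -2.1 spin -0.1
```

Request:
arm_command(increments=[1,-10,0.8,-2,0,1,-20,0.8,-2,0,1,-30,0.8,-2,0,1,-40,0.8,-2,0,1,-50,0.8,-2,0,1,-58,0.8,-2,0,1,-66,0.8,-2,0,1,-74,0.8,-2,0,1,-80,0.8,-2,0,1,-86,0.8,-2,0,1,-86,0.8,-2,0,1,-86,0.8,-2,0])

```text
time: 39.92
tool_pos: [592.0, 225.0, 52.5]
tcp_rot: [3.142, 0.0, 1.635]
contact_force: [0.2, 0.2, -1.1]
grip_width: 19.5
```

```bash
python3 -c "
from h import *
rel()
t=imaging.capture('top');s=imaging.capture('side')
b=cv2.resize(t[170:250,210:340],(780,480),interpolation=cv2.INTER_CUBIC)
cv2.imwrite('pics/w10.png',b)
K,M=cam('top');q=proj(K,M,F2W(FP,[(0,0,20),(22,0,45),(35,0,45),(20,0,45),(159,0,45)]));print(((q-[210,170])*6).round())"
```

```text
at [592.  225.   52.5] yaw 93.7 w 19.5 t 39.9 F [ 0.2  0.2 -1.1]
[[428. 247.]
 [464. 233.]
 [489. 231.]
 [460. 234.]
 [724. 209.]]
```

View pics/w10.png

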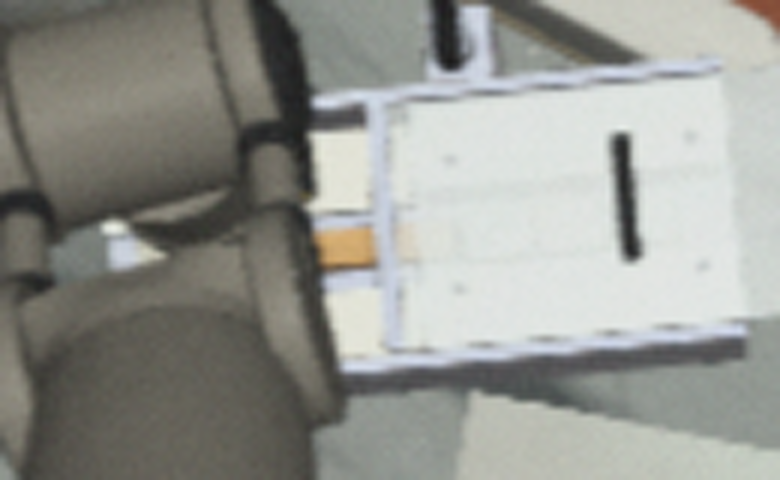

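```bash
python3 -c "
from h import *
K,M=cam('top');t=np.mean([imaging.capture('top').astype(float) for _ in range(8)],0)
old=cv2.imread('pics/w9.png')
for x in range(-24,164,6):
  c=proj(K,M,F2W(FP,[(x,y,42) for y in(-8,-4,0,4,8)])).astype(np.float32)
  v=np.array([cv2.getRectSubPix(t.astype(np.float32),(1,1),tuple(map(float,q)))[0,0] for q in c]).mean(0)
  d=proj(K,M,F2W(FP,[(x,y,42) for y in(-45,-40,40,45)])).astype(np.float32)
  g=np.array([cv2.getRectSubPix(t.astype(np.float32),(1,1),tuple(map(float,q)))[0,0] for q in d]).mean(0)
  print(x,v.round(0),'R-B',round(v[2]-v[0],1),'guide',g.round(0),round(g[2]-g[0],1))
"
```

```text
-24 [196. 193. 193.] R-B -3.3 guide [217. 211. 206.] -11.6
-18 [203. 195. 192.] R-B -10.4 guide [208. 200. 196.] -12.6
-12 [193. 204. 208.] R-B 15.5 guide [217. 222. 217.] 0.7
-6 [201. 213. 215.] R-B 13.7 guide [221. 226. 222.] 0.6
0 [216. 222. 220.] R-B 3.7 guide [223. 226. 222.] -0.8
6 [217. 224. 220.] R-B 2.9 guide [223. 227. 223.] -0.7
12 [216. 223. 218.] R-B 2.1 guide [222. 225. 221.] -1.2
18 [216. 220. 215.] R-B -1.2 guide [219. 222. 218.] -1.8
24 [222. 225. 219.] R-B -2.7 guide [224. 227. 223.] -1.5
30 [223. 226. 220.] R-B -2.7 guide [225. 227. 223.] -1.6
36 [224. 226. 221.] R-B -2.7 guide [225. 227. 223.] -1.8
42 [224. 227. 222.] R-B -2.1 guide [225. 227. 223.] -1.9
48 [224. 226. 222.] R-B -1.8 guide [225. 228. 223.] -1.9
54 [223. 226. 221.] R-B -1.5 guide [225. 228. 223.] -1.9
60 [222. 225. 221.] R-B -0.5 guide [225. 228. 223.] -2.1
66 [224. 227. 223.] R-B -0.6 guide [225. 228. 223.] -1.8
72 [224. 227. 223.] R-B -1.1 guide [225. 228. 223.] -1.9
78 [224. 227. 223.] R-B -1.3 guide [225. 228. 223.] -1.8
84 [224. 227. 223.] R-B -0.9 guide [225. 228. 223.] -1.5
90 [224. 227. 223.] R-B -1.2 guide [225. 228. 224.] -1.4
96 [220. 224. 218.] R-B -1.5 guide [224. 227. 222.] -1.4
102 [132. 135. 130.] R-B -2.1 guide [181. 184. 180.] -0.8
108 [63. 64. 62.] R-B -1.2 guide [149. 150. 148.] -0.5
114 [197. 201. 195.] R-B -2.2 guide [211. 215. 211.] -0.7
120 [225. 228. 223.] R-B -1.7 guide [225. 228. 224.] -0.9
126 [225. 228. 223.] R-B -1.4 guide [225. 228. 224.] -1.0
132 [224. 227. 222.] R-B -2.0 guide [225. 228. 225.] -0.8
138 [226. 228. 223.] R-B -2.6 guide [225. 227. 223.] -1.4
144 [226. 227. 223.] R-B -2.8 guide [220. 222. 218.] -2.0
150 [226. 227. 223.] R-B -2.5 guide [225. 228. 224.] -1.6
156 [225. 227. 222.] R-B -2.2 guide [226. 228. 225.] -1.5
162 [217. 219. 214.] R-B -2.4 guide [221. 224. 219.] -2.5
```

The tint profile under the roof shows stick to x≈18, bluish sweet 20–56, yellowish 56–95 and the third beyond, so all are well inside. Withdrawing the stick.

Request:
arm_command(increments=[1,15,0,0,0,1,50,0,0,0,1,90,0,0,0,1,130,0,0,0,1,170,0,0,0,1,195,0,0,0,1,195,0,-60,0,1,195,0,-95,0,1,195,0,-95,0])

```text
time: 41.55
tool_pos: [580.6, 421.6, 151.6]
tcp_rot: [3.135, -0.003, 1.636]
contact_force: [-0.4, 0.3, -0.6]
grip_width: 20.0
```

```bash
python3 -c "
from h import *
rel((455,405,145,41.5),(455,405,32,41.5))"
```

```text
at [580.6 421.6 151.6] yaw 93.7 w 20.0 t 41.5 F [-0.4  0.3 -0.6]
(455, 405, 145, 41.5) -> -8.4 -126.4 6.6 spin 52.2
(455, 405, 32, 41.5) -> -8.4 -126.4 119.6 spin 52.2
```

Request:
arm_command(increments=[1,-8.4,-126.4,0,52.2,1,-8.4,-126.4,0,52.2,1,-8.4,-126.4,0,52.2,1,-8.4,-126.4,0,52.2,1,-8.4,-126.4,0,52.2,1,-8.4,-126.4,0,52.2,1,-8.4,-126.4,50,52.2,1,-8.4,-126.4,90,52.2,1,-8.4,-126.4,112,52.2,1,-8.4,-126.4,119,52.2,1,-8.4,-126.4,119,52.2])

```text
time: 42.92
tool_pos: [452.9, 402.7, 29.4]
tcp_rot: [-3.141, 0.002, 0.728]
contact_force: [-4.1, -4.2, 12.7]
grip_width: 19.8
```

```bash
python3 -c "
from h import *
rel((455,405,31.5,41.5))"
```

```text
at [452.9 402.7  29.4] yaw 41.7 w 19.8 t 42.9 F [-4.1 -4.2 12.7]
(455, 405, 31.5, 41.5) -> 3.1 -0.3 -2.1 spin 0.2
```

Touching the tray floor at 12 N; I'll ease up, release, and look.

Request:
arm_command(increments=[1,0,0,-2,0,0.5,0,0,-2,0,0.5,0,0,-2,0,0.5,0,0,-2,0,0.5,0,0,-50,0,0.5,0,0,-110,0,0.5,0,0,-170,0,0.5,0,0,-230,0,0.5,30,40,-240,-40,0.5,60,80,-240,-50,0.5,60,80,-240,-50,0.5,60,80,-240,-50,0.5,60,80,-240,-50])

```text
time: 44.55
tool_pos: [552.0, 382.6, 268.0]
tcp_rot: [-3.141, 0.0, 1.601]
contact_force: [0.0, -0.4, 0.6]
grip_width: 45.7
```

```bash
python3 -c "
from h import *
o=sensors.get_obs();i=imaging.capture('wrist');K,M=cam('wrist',o);cv2.imwrite('pics/w11.png',i)
h=cv2.cvtColor(i,cv2.COLOR_BGR2HSV);m=((h[...,1]>70)&(h[...,0]>8)&(h[...,0]<30)).astype(np.uint8);m[285:]=0
c=max(cv2.findContours(m,0,cv2.CHAIN_APPROX_NONE)[0],key=cv2.contourArea)
b=cv2.boxPoints(cv2.minAreaRect(c));print(b.round(0).tolist())
w=np.array([unproj(K,M,q,23)[:2] for q in b]);e=[w[1]-w[0],w[2]-w[1]];l=max(e,key=lambda v:np.hypot(*v))
print('stick',w.mean(0).round(1),[np.hypot(*v).round(1) for v in e],np.degrees(np.arctan2(l[1],l[0])))
d=w.mean(0)-[422.5,399.7];a=np.radians(38);print('in tray',d@[np.cos(a),np.sin(a)],d@[-np.sin(a),np.cos(a)])
rel(fe(110,0,220,-176.35),fe(110,0,102,-176.35),fe(110,0,220,3.65))"
```

```text
[[150.0, 245.0], [259.0, 149.0], [271.0, 163.0], [163.0, 259.0]]
stick [439.4 389.3] [np.float64(156.7), np.float64(18.4)] 41.43119242804853
in tray 6.865436848817036 -18.597970558612648
at [551.9 382.7 268.1] yaw 92.0 w 45.7 t 44.6 F [-1.2 -0.4 -0.2]
(604.2, 34.4, 220.0, -176.35) -> -349.9 40.2 48.1 spin -91.7
(604.2, 34.4, 102.0, -176.35) -> -349.9 40.2 166.1 spin -91.7
(604.2, 34.4, 220.0, 3.65) -> -349.9 40.2 48.1 spin 88.3
```

View pics/w11.png

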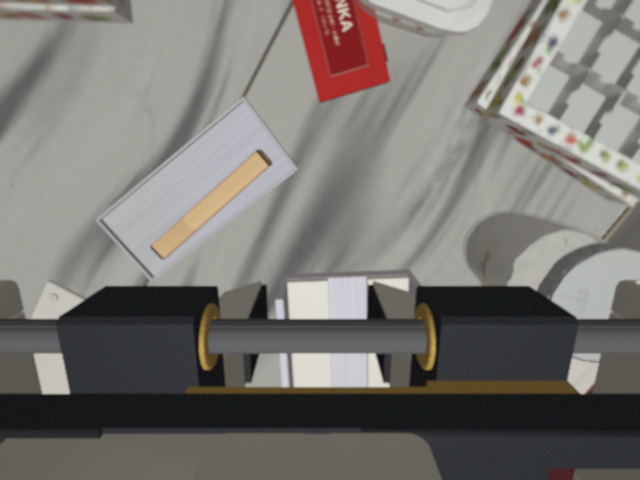

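The stick lies in its tray at (155,252)–(265,155), offset 7 and -19 mm. Now to close the panel.

Request:
arm_command(increments=[0.5,-175,20,0,-45,0.5,-175,20,0,-45,0.5,-175,20,0,-45,0.5,-350,40,0,-92,0.5,-350,40,0,-92,0.5,-350,40,0,-92,0.5,-350,40,0,-92,0.5,-350,40,0,-92,0.5,-350,40,50,-92,0.5,-350,40,80,-92,0.5,-350,40,80,-92])

```text
time: 45.98
tool_pos: [599.4, 34.0, 186.2]
tcp_rot: [3.141, -0.005, -3.083]
contact_force: [-0.7, 0.4, 0.2]
grip_width: 46.0
```

```bash
python3 -c "
from h import *
rel((603.8,34.2,102.7,-176))"
```

```text
at [599.4  34.  186.2] yaw -176.6 w 46.0 t 46.0 F [-0.7  0.4  0.2]
(603.8, 34.2, 102.7, -176) -> -4.4 -0.1 83.5 spin -0.6
```

Request:
arm_command(increments=[0.5,-4,0,40,-0.5,0.5,-4,0,70,-0.5,0.5,-4,0,83,-0.5,0.5,-4,0,83,-0.5,1,-4,0,83,-0.5,1,-4,0,83,-0.5,1,-4,0,83,-0.5,1,-4,0,83,-0.5,1,-4,0,83,-0.5,1,-4,0,83,-0.5,1,-4,0,83,-0.5,1,-4,0,83,-0.5])

```text
time: 47.48
tool_pos: [604.9, 34.6, 105.8]
tcp_rot: [3.141, 0.0, -3.072]
contact_force: [-1.4, 5.5, 4.7]
grip_width: 9.5
```

```bash
python3 -c "
from h import *
rel((594.1,183.4,102.7,-176))"
```

```text
at [604.9  34.6 105.8] yaw -176.0 w 9.5 t 47.5 F [-1.4  5.5  4.7]
(594.1, 183.4, 102.7, -176) -> 0.5 149.2 3.1 spin -0.0
```

Request:
arm_command(increments=[1,0,10,0,0,1,0,30,0,0,1,0,50,0,0,1,0,70,0,0,1,0,90,0,0,1,0,110,0,0,1,0,130,0,0,1,0,143,0,0,1,0,149,0,0,1,0,150.5,0,0,1,0,150.5,0,0,1,0,150.5,0,0])

```text
time: 48.98
tool_pos: [595.0, 184.4, 105.8]
tcp_rot: [3.141, 0.001, -3.073]
contact_force: [3.5, -1.0, 5.9]
grip_width: 9.3
```

Request:
arm_command(increments=[0.5,0,0,0,0,0.5,0,0,0,0,0.5,0,0,0,0,0.5,0,0,-50,0,0.5,0,0,-90,0,0.5,0,0,-90,0])

```text
time: 49.72
tool_pos: [595.9, 184.7, 199.1]
tcp_rot: [3.141, 0.007, -3.072]
contact_force: [-0.2, -0.4, -0.4]
grip_width: 45.8
```

```bash
python3 -c "
from h import *
rel((690,124,195,-176.3),(690,124,115,-176.3))"
```

```text
at [595.9 184.7 199.1] yaw -176.0 w 45.8 t 49.7 F [-0.2 -0.4 -0.4]
(690, 124, 195, -176.3) -> -89.7 -67.1 4.1 spin 0.3
(690, 124, 115, -176.3) -> -89.7 -67.1 84.1 spin 0.3
```

Request:
arm_command(increments=[0.5,-45,-34,0,0,0.5,-90,-67,0,0,0.5,-90,-67,0,0,0.5,-90,-67,0,0,0.5,-90,-67,0,0])

```text
time: 50.35
tool_pos: [687.8, 124.7, 195.3]
tcp_rot: [3.141, -0.001, -3.071]
contact_force: [-0.3, 0.5, -0.0]
grip_width: 46.1
```

```bash
python3 -c "
from h import *
o=sensors.get_obs();i=imaging.capture('wrist');K,M=cam('wrist',o);cv2.imwrite('pics/w12.png',i[:400])
rel((690,124,115,-176.3))"
```

```text
at [688.  124.8 195.7] yaw -176.0 w 45.8 t 50.4 F [0.7 0.3 0.6]
(690, 124, 115, -176.3) -> -2.0 -0.9 80.7 spin 0.3
```

View pics/w12.png

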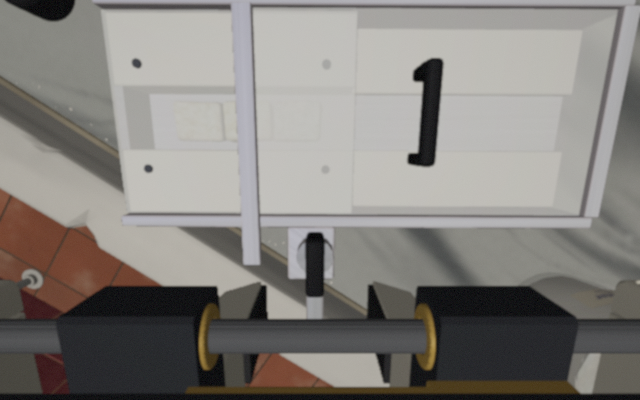

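The panel is shut, and three sweets show in the tunnel at (200,122), (243,122) and (297,122), well past the mouth edge (355). The wing at (315,235)–(315,295) is released and centred under the jaws.

Request:
arm_command(increments=[0.5,-2,-0.5,40,0,0.5,-2,-0.5,70,0,0.5,-2,-0.5,80,0,0.5,-2,-0.5,80,0,1,-2,-0.5,80,0,1,-2,-0.5,80,0,1,-2,-0.5,80,0,1,-2,-0.5,80,0,1,-2,-0.5,80,0,1,-2,-0.5,80,0,1,-2,-0.5,80,0])

```text
time: 51.78
tool_pos: [691.0, 123.4, 115.8]
tcp_rot: [3.141, 0.001, -3.072]
contact_force: [-0.6, 1.7, 3.0]
grip_width: 12.1
```

Request:
arm_command(increments=[1,0,0,0,10,1,0,0,0,20,1,0,0,0,30,1,0,0,0,40,1,0,0,0,50,1,0,0,0,60,1,0,0,0,70,1,0,0,0,80,1,0,0,0,90,1,0,0,0,90,1,0,0,0,90])

```text
time: 53.15
tool_pos: [691.3, 123.8, 115.8]
tcp_rot: [3.14, -0.001, 1.643]
contact_force: [2.2, 3.6, 2.9]
grip_width: 11.5
```

Request:
arm_command(increments=[0.5,0,0,0,0,0.5,0,0,0,0,0.5,0,0,0,0,0.5,0,0,-40,0,0.5,0,0,-100,0,0.5,30,-40,-130,0,0.5,60,-90,-140,0,0.5,60,-90,-140,0,0.5,60,-90,-140,0])

```text
time: 54.28
tool_pos: [597.2, 176.8, 255.7]
tcp_rot: [3.141, 0.001, 1.64]
contact_force: [0.6, -0.3, 0.5]
grip_width: 45.8
```

```bash
python3 -c "
from h import *
rel()
o=sensors.get_obs();i=imaging.capture('wrist');t=imaging.capture('top')
cv2.imwrite('pics/w13.png',np.vstack([cv2.resize(i[:400],(480,300)),cv2.resize(t[160:310,170:410],(480,300),interpolation=cv2.INTER_CUBIC)]))"
```

```text
at [597.2 176.8 255.7] yaw 94.0 w 45.8 t 54.3 F [ 0.6 -0.3  0.5]
```

View pics/w13.png

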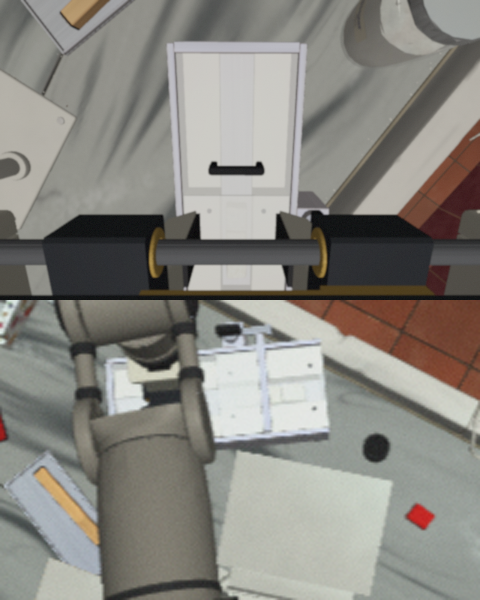

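The latch arm is back along the feeder, hooked at the bar's ear (lower image (255,331)). The panel is shut, the stick is in its tray, and the jar and red block are unmoved. The arm is clear, so I'm handing in.

```bash
python3 -c "
from plant import ticket
print(ticket.close_job())"
```

```text
the job is handed in; nothing more can be done
None
```

I did the whole job in about 54 s of robot time and handed it in; the hand-in reports no verdict. I released the latch, slid the panel open and laid the three pale sweets in the channel. I then pushed them into the tunnel, returned the stick to its tray, shut the panel and turned the knob back to locked.

**Last checks**
- **Sweets:** all three showed in the tunnel through the shut panel. The last one is about 38 mm past the mouth, estimated from the stick tip position and the tint under the roof.
- **Stick:** in its tray, about 7 mm lengthways and 19 mm sideways off centre.
- **Panel and latch:** the gripper put the panel back within about 1 mm of where it started. The knob was turned back to within about 0.5° of locked, and the arm looks hooked at the ear.
- **Surroundings:** the jar and the red look-alike were where they started. The stamp was outside the last picture, but I never went near it.
- **Robot:** clear of everything, with only sensor noise on the force reading.

**What went wrong**
- After releasing the latch, I turned the opening gripper about 32° too far. The next picture showed the knob still correctly released.
- I made the first approach to the stick with guessed numbers, so it was 14 mm off. It touched nothing and I corrected it.
- Putting the stick down pressed on the tray with about 13 N before I eased off.
- The wrist camera placed the feeder about 2 mm further sideways than the top camera did. I used a value in between, and everything fitted.

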